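# Fit the tube carousel onto the bench mixer's taper spindle

### The arm

A 6-joint arm with a two-finger parallel gripper is mounted at the origin on the work surface; the furniture and walls round the work are solid. World frame = base frame: x ahead of the robot, y to its left, z up, the work surface at z = 0. Lengths are in m, angles in rad, forces in N, time in s.
With the tool pointing down it reaches from about 0.3 to 0.775 m from the base axis. Payload 14.6 kg.
Tool frame: the origin (TCP) lies at the centre of the arm's flange, where the gripper is bolted on; the fingertips stand 199 mm ahead of it and the grasp point (between the pads) lies 180 mm ahead of it; z points along the fingers, y is the line along which they close (so a half turn about z gives the same grasp; the last joint's range is limited). The gripper opens to 94 mm and grips with 3 to 60 N. Pads are 16 mm wide; open, the fingers measure 119 mm over their backs; the gripper's body (75 mm by 177 mm) begins 78 mm behind the grasp point.
Start: joints at [1.086, 0.3, 1.521, -0, 1.321, -0.067], TCP at [0.223, 0.503, 0.405] pointing down, gripper open.
Joint ranges: [-3.03, 3.03], [-0.79, 2.21], [0.23, 2.52], [-1.04, 4.18], [0, 3.07], [-2.55, 2.55]. Speed limits (rad/s): [2.22, 2.22, 2.57, 3.14, 3.14, 3.14].

### API

Orientations are given as [roll, pitch, yaw] about the fixed x, y, z axes, in that order (R = Rz(yaw) Ry(pitch) Rx(roll)).
In Python, from station import ctrl gives the robot as it stands. The module is installed in compiled form; this text tells all that it offers.
- The arm moves only by the tool servo_tool, never from a script. Its argument "motion" is a list of rows, each a list of 5 numbers: the closure, from 0 (fully open) to 1 (shut), then the shift along the world's x, y, z in cm, then the turn about the world's z in degrees. A call has 1 to 20 rows; each row is the pose to reach, as a shift and turn from the pose commanded when the call began; what a row does not reach only later rows make up. A row lasts 1/8 s, in which the tool goes at most 62.5 mm and 10.7 degrees, less where a joint would pass 70% of its speed; a pose out of reach is approached as far as the arm can. A call with a gripper value outside its range is refused whole. The fingers move at their own pace and stop on an object; "squeeze" is the grip in N (left out, the last holds). Time passes only in rows, so rows that repeat a pose let the fingers close. It gives the time, the measured TCP pose, the force, the opening and the grip force at its end, in the units of the state.
- ctrl.get_obs(): the state, without advancing time (a new reading comes with each control period).
- ctrl.camera(name): name is "side" or "top"; returns a dict with "image" (400x640x3 uint8, red, green, blue), "fx", "fy", "cx", "cy" (pixels), "camera_from_world" (4x4, takes a point from world to camera coordinates). Camera axes: x right, y up, looking along -z (the intrinsics and any distortion apply to the point x, -y, -z); pixel columns grow to the right and rows downward; lengths in m; the calibration is good to about 2 mm. A picture is of the moment at which its call begins. There is no depth.
- ctrl.hand_in(): hands the job in; it is judged then, once.
The state is a dict: "time_s": time; "qpos": joint angles; "joint_vel": joint speeds; "tau": joint torques, N m; "ee_pos": TCP position; "eef_rot": TCP orientation; "force": force on the tool from outside, world axes, zero at the start; "moment": the same for the moment, N m; "grip_width": finger opening in m; "grip_force": force on a finger pad.
Only numpy, scipy, OpenCV 4.12 (cv2) and the standard library are available. Lean on these libraries where they do the work, as an engineer would, in place of code of your own. Each camera call takes 0.05 s, during which the arm holds its last target. There are 200 camera calls.

### The job

Fit the six-place tube carousel to the bench mixer: lift it by its bar handle out of its parking stand, lower its tapered shank into the mixer's upright spindle, feel round with it resting lightly until its two drive slots drop over the spindle's two dogs, then press it down past the catch until its flange lies flush on the spindle nose, and let go. Be gentle with the spindle's bearings and its parking brake: never press or twist on the mixer with more than about 50 N. Do not tip the carousel over and leave the bottle, the specimen cup and the timer where they stand.

Things in the scene. Friction and masses are not known exactly. Their poses are not given: they have to be found in the camera images.
- carousel: tube carousel, loose, about 0.35 kg, 113 mm across, 6 blue cups (tops 28 mm above origin), black bar handle above, steel shank below. Origin: centre of the 60 mm flange's underside, z up. Two alike drive slots in that underside, along +x and -x, in line with the bar: 11 mm wide, 13 mm deep, open below and at the rim. Half a turn makes no difference
- carousel_grip (a point): grip point in the carousel's bar handle, on its axis, 50 mm above the carousel's origin. The bar is 44 mm long (along x), 16 mm thick (along y: close the fingers along y) and reaches from 28 to 66 mm above the origin
- carousel_stud (a point): lower tip of the carousel's shank, 58 mm below its origin. The shank is a cone, 26 mm across at the flange and 14.4 mm at 40 mm below it, then a pull stud: 8 mm neck, 13 mm knob with a tapered lead-in
- stand: grey parking stand, fixed, 66 mm tall, 60 mm across (foot 94 mm), bored for the shank; at the start the carousel hangs in it with its flange on the stand's top. Origin: centre of its underside
- mixer: bench mixer, fixed, white round housing 160 mm across, 68 mm tall, control panel in front (-x, to 106 mm from the axis). Origin: centre of its underside, on the spindle's axis, z up. Upright dark steel spindle nose, 62 mm across, on an elastic mount: sinks 0.25 mm per N beyond the first 4 N, at most 4 mm. Never load it with over 50 N, all contacts added (the catch alone squeezes with some 20 N)
- spindle_nose (a point): centre of the spindle's nose face, 92 mm above the bench unloaded, axes as the mixer's. Bore 27 mm wide at the face. Two steel dogs stand on it, facing one another across the bore: 8.5 mm wide, 11 mm tall, 18.5 to 28.5 mm from the axis. Their line lies anywhere within 0.6 rad of the mixer's x axis and is not measured. Off the dogs' line the flange rides on them, 11 mm up
- spindle_catch (a point): spring-ball catch in the bore, 48 mm below the nose face. With the slots over the dogs the flange comes down to 8 to 9.5 mm above the face, where the stud meets the balls; pushing past takes about 6 to 16 N, then it snaps home and is held. The spindle is held by its parking brake and must not be forced round: stop turning once the slots have dropped over the dogs
- bottle: small white reagent bottle with a green cap, 33 mm across, 58 mm tall; loose bystander, origin at the centre of its underside
- cup: specimen cup with an orange lid, 63 mm across, 65 mm tall; loose bystander, origin at the centre of its underside
- timer: white bench timer, 62 x 68 x 19 mm; loose bystander, origin at the centre of its underside

How it is judged:
By the outcome, as a careful person would: the job done as asked, in the order asked, and still so for the second after the job is handed in, with the robot touching nothing.
It also fails if it takes over 72 s, if anything falls off the work surface, if the arm or the gripper's body presses on something with over 40 N, if the wrist force passes 120 N, or if a joint passes its speed limit or range.

## Working session

There is one attempt and no reset: what is moved stays moved. The work goes in short steps, Python scripts to look and compute and a tool call to move; the robot and the scene stay as the last step left them, time stands still between calls to the robot, and variables do not carry over. Pictures are saved under pics/ and viewed, at most 10 in all, crops included, and the job is handed in when it is done.

Besides the shell and the picture viewer there is one more tool, called after "Emit:" as a command line: name --pt "numbers of a row" for each row, then --argument value for the rest. servo_tool: Moves the arm, as the interface text tells. Its arguments: {"type":"object","properties":{"motion":{"type":"array","items":{"type":"array","items":{"type":"number"}}},"squeeze":{"type":"number"}},"required":["motion"]}

```bash
mkdir -p pics
cat > h.py <<'E'
import numpy as np, cv2
from station import ctrl
def snap(n,f):
    c=ctrl.camera(n); cv2.imwrite('pics/'+f,c['image'][:,:,::-1]); np.save('pics/'+f+'.npy',c,allow_pickle=True)
    return c
def load(f): return np.load('pics/'+f+'.npy',allow_pickle=True).item()
def ray(c,u,v):
    T=np.array(c['camera_from_world']); R=T[:3,:3]; o=-R.T@T[:3,3]
    d=R.T@np.array([(u-c['cx'])/c['fx'],-(v-c['cy'])/c['fy'],-1]); return o,d
def atz(c,u,v,z):
    o,d=ray(c,u,v); return o+d*(z-o[2])/d[2]
def proj(c,p):
    T=np.array(c['camera_from_world']); q=T[:3,:3]@np.array(p)+T[:3,3]
    return c['cx']+c['fx']*q[0]/-q[2], c['cy']-c['fy']*q[1]/-q[2]
E
python3 - <<'E'
from h import *
for n in('side','top'):
    c=snap(n,n+'0.png'); print([k for k in c]); o,d=ray(c,320,200); print(o,d,c['fx'],c['fy'],c['cx'],c['cy'])
s=ctrl.get_obs(); print(s)
E
```

```text
['image', 'fx', 'fy', 'cx', 'cy', 'camera_from_world']
[ 0.11442843 -0.71347466  0.41983525] [ 0.48288682  0.80113534 -0.35366198] 381.89900172283575 381.89900172283575 316.92485354099125 201.17522124425042
['image', 'fx', 'fy', 'cx', 'cy', 'camera_from_world']
[ 0.41116091 -0.01842673  1.13768152] [ 0.11776566 -0.0085261  -0.99300529] 400.02214097320666 400.02214097320666 320.0860354782664 200.38063404795068
{'time_s': 0.1, 'qpos': array([ 1.08642158e+00,  3.00435950e-01,  1.52151956e+00,  1.53066128e-05,
        1.32067949e+00, -6.65805466e-02]), 'joint_vel': array([-0.00173233, -0.00177494, -0.00306222,  0.00048671,  0.00088744,
        0.00062574]), 'tau': array([ 1.97984897e-03, -5.32648802e+01, -3.53281760e+01,  7.09758047e-02,
        2.35779444e-02, -5.18632373e-05]), 'ee_pos': array([0.22314071, 0.50267473, 0.40413152]), 'eef_rot': array([-3.14055361e+00, -8.41420102e-05,  2.72379462e+00]), 'force': array([-0.53518183,  0.03261974, -0.347607  ]), 'moment': array([ 0.00028858, -0.06412942, -0.00321779]), 'grip_force': 0.0, 'grip_width': 0.09416849828543039}
```

View pics/top0.png

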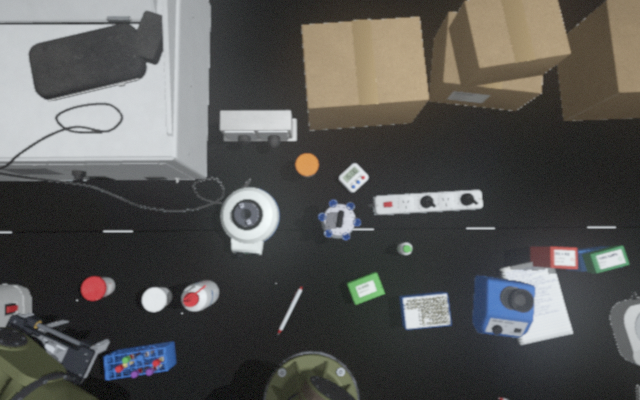

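View pics/side0.png

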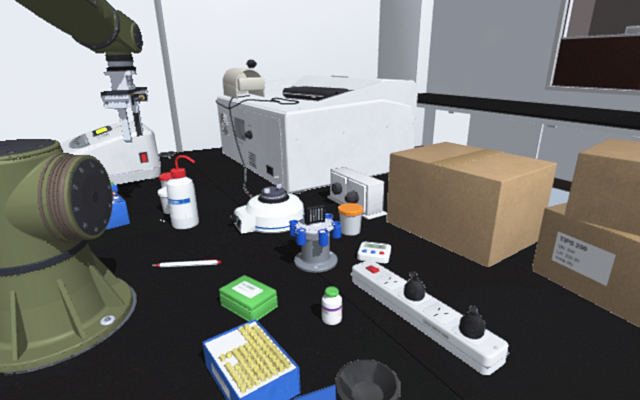

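The top view shows the mixer at about (249,214), the carousel at (340,220), the orange cup at (307,164), the timer at (354,178) and the bottle at (405,249). The side view has the mixer at (271,210) and the carousel at (316,240). I'll zoom in for precision.

Run:
```python
from h import *
a=cv2.imread('pics/top0.png'); s=cv2.imread('pics/side0.png')
A=cv2.resize(a[172:262,212:372],None,fx=5,fy=5,interpolation=cv2.INTER_CUBIC)[:300]
A=cv2.resize(a[185:245,212:372],None,fx=5,fy=5,interpolation=cv2.INTER_CUBIC)
B=cv2.resize(s[180:240,230:390],None,fx=5,fy=5,interpolation=cv2.INTER_CUBIC)
cv2.imwrite('pics/z0.png',np.vstack([A,B]))
c=load('top0.png')
hsv=cv2.cvtColor(a,cv2.COLOR_BGR2HSV)
m=cv2.inRange(hsv,(105,120,60),(125,255,255)); m[:, :310]=0;m[:,370:]=0;m[:190]=0;m[245:]=0
n,l,st,ce=cv2.connectedComponentsWithStats(m); print(st[1:],ce[1:])
(cx,cy),r=cv2.minEnclosingCircle(np.argwhere(m)[:,::-1].astype(np.float32)); print(cx,cy,r, atz(c,cx,cy,.094))
print('mixer',atz(c,248,215,.092),'cup',atz(c,307,164,.065),'timer',atz(c,354,178,.019),'bottle',atz(c,405,248,.058))
```

```text
[[330 200   6   6  20]
 [348 203   5   5  17]
 [319 215   5   6  21]
 [355 219   6   7  23]
 [326 231   5   6  18]
 [344 235   5   5  19]] [[332.1        202.4       ]
 [350.23529412 204.64705882]
 [321.04761905 217.0952381 ]
 [357.34782609 222.17391304]
 [328.         233.83333333]
 [345.94736842 237.05263158]]
339.3954772949219 219.7141876220703 20.73102569580078 [ 0.4826632  -0.07762224  0.094     ]
mixer [0.49711129 0.16137939 0.092     ] cup [0.6375695 0.0069752 0.065    ] timer [ 0.60591715 -0.12501917  0.019     ] bottle [ 0.40766546 -0.25475994  0.058     ]
```

View pics/z0.png

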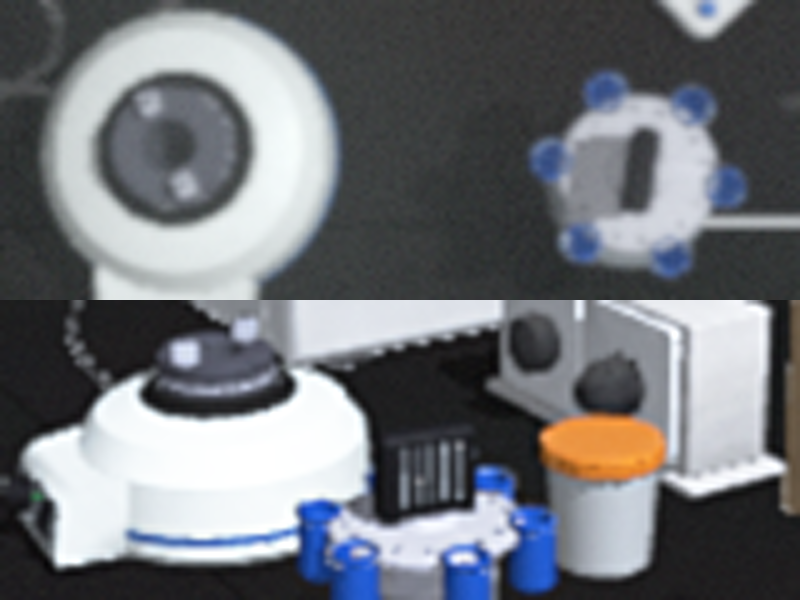

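The zoom shows the two dogs at about px (242,205.8) and (249.2,222.2). The bar handle runs from (341.6,211) to (339.2,227).

Run:
```python
from h import *
from scipy.optimize import least_squares
c=load('top0.png'); s=load('side0.png'); a=c['image'].astype(float)
g=a.min(2)
def cen(u,v,r=3):
    p=g[v-r:v+r+1,u-r:u+r+1]; w=np.clip(p-np.median(p)-15,0,None); yy,xx=np.mgrid[v-r:v+r+1,u-r:u+r+1]
    return (w*xx).sum()/w.sum(),(w*yy).sum()/w.sum()
d=[cen(242,206),cen(249,222)]; P=[atz(c,*q,.103) for q in d]; print(d,P,np.linalg.norm(P[0]-P[1]))
print('nose mid',(P[0]+P[1])/2, 'dog ang', np.degrees(np.arctan2(*(P[0]-P[1])[[1,0]])))
# side dogs
for u,v in [(230+185/5,180+ (352-300)/5),(230+246/5,180+(328-300)/5)]: print('side dog at z.0985',atz(s,u-.4,v-.4,.0985))
# cups: fit hexagon
ce=np.array([[332.1,202.4],[350.24,204.65],[357.35,222.17],[345.95,237.05],[328,233.83],[321.05,217.1]])
Q=np.array([atz(c,*q,.094) for q in ce])[:,:2]
m=Q.mean(0); r=np.linalg.norm(Q-m,axis=1); an=np.degrees(np.arctan2(*(Q-m).T[::-1])); print('car',m,r,an)
b=[atz(c,341.5,211,.132),atz(c,339.2,227,.132)]; print('bar',(b[0]+b[1])/2,np.degrees(np.arctan2(*(b[0]-b[1])[[1,0]])))
print('reproj car side handle top',proj(s,[*m,.132]))
```

```text
[(np.float64(241.81386861313868), np.float64(205.44525547445255)), (np.float64(248.7603550295858), np.float64(221.59171597633136))] [array([0.52121486, 0.17583485, 0.103     ]), array([0.47910688, 0.15731503, 0.103     ])] 0.04600071269162406
nose mid [0.50016087 0.16657494 0.103     ] dog ang 23.740726399486487
side dog at z.0985 [0.47630372 0.152394   0.0985    ]
side dog at z.0985 [0.51955849 0.17023983 0.0985    ]
car [ 0.48327489 -0.07690521] [0.04845309 0.0488631  0.04812013 0.04897179 0.04741222 0.04762654] [  21.5474665   -37.53212845  -98.86826929 -159.53862851  141.56496608
   82.00629391]
bar [ 0.48188863 -0.07790543  0.132     ] -9.003585492211046
reproj car side handle top (np.float64(313.9171256376574), np.float64(204.4845921421933))
```

Emit:
servo_tool --pt "0 1.5 -3.5 0 2" --pt "0 4 -9 0 5" --pt "0 26 -58 0 15.5" --pt "0 26 -58 0 15.5" --pt "0 26 -58 0 15.5" --pt "0 26 -58 0 15.5" --pt "0 26 -58 0 15.5" --pt "0 26 -58 0 15.5" --pt "0 26 -58 0 15.5" --pt "0 26 -58 0 15.5" --pt "0 26 -58 0 15.5" --pt "0 26 -58 0 15.5" --pt "0 26 -58 0 15.5" --pt "0 26 -58 0 15.5" --pt "0 26 -58 0 15.5" --pt "0 26 -58 0 15.5"

```text
time_s: 2.1
ee_pos: [0.4831, -0.0768, 0.4048]
eef_rot: [-3.142, 0.0, 2.995]
force: [0.4, 0.2, 0.1]
grip_width: 0.0941
grip_force: 0.0
```

Run:
```python
from h import *
c=snap('side','side1.png')
o=ctrl.get_obs(); print(o['ee_pos'],np.degrees(o['eef_rot']),o['force'],o['qpos'])
a=c['image'][:,:,::-1]
u,v=map(int,proj(c,[.483,-.077,.14])); print(u,v, proj(c,[*o['ee_pos'][:2],.205]),proj(c,[.483,-.077,.132]))
cv2.imwrite('pics/z1.png',cv2.resize(a[v-60:v+60,u-60:u+60],None,fx=5,fy=5,interpolation=cv2.INTER_CUBIC))
```

```text
[ 0.48308949 -0.07698113  0.40475975] [1.79998694e+02 1.30909891e-02 1.71594600e+02] [ 0.17473099 -0.4160507  -0.88450676] [-2.32917647e-01  1.63954686e-01  1.68813194e+00  4.41129137e-05
  1.28928036e+00 -1.65702433e+00]
313 200 (np.float64(313.14977634821787), np.float64(170.52937725250237)) (np.float64(313.8259126736441), np.float64(204.5252356757944))
```

View pics/z1.png

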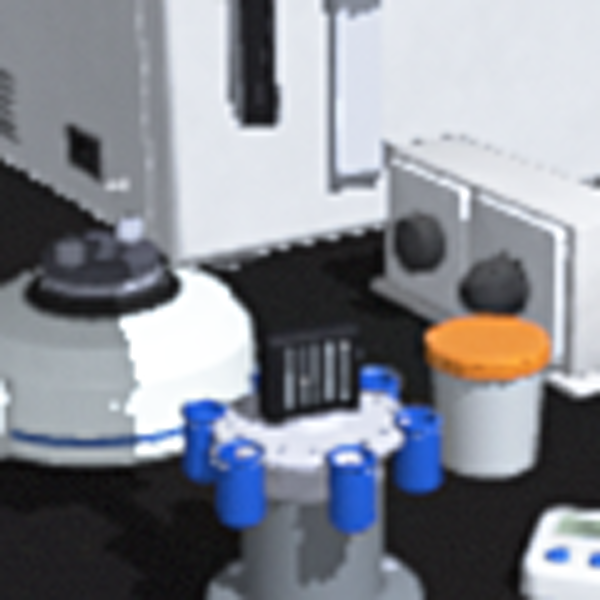

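The crop shows the fingers straddling the bar's line (fingers at x≈255 and 345, bar at 265–358). Next I'll descend and grip.

Emit:
servo_tool --pt "0 0 0 -3 0" --pt "0 0 0 -6 0" --pt "0 0 0 -9 0" --pt "0 0 0 -10.8 0" --pt "0 0 0 -10.8 0" --pt "0.8 0 0 -10.8 0" --pt "0.9 0 0 -10.8 0" --pt "0.9 0 0 -10.8 0" --pt "0.9 0 0 -10.8 0" --pt "0.9 0 0 -10.8 0" --pt "0.9 0 0 -10.8 0" --pt "0.9 0 0 -10.8 0" --squeeze 20

```text
time_s: 3.65
ee_pos: [0.4832, -0.0773, 0.2966]
eef_rot: [3.142, -0.0, 2.994]
force: [-0.5, 0.0, 0.3]
grip_width: 0.0275
grip_force: 0.0
```

Emit:
servo_tool --pt "0.9 0 0 0 0" --pt "0.9 0 0 0 0" --pt "0.9 0 0 0 0" --pt "0.9 0 0 0 0" --squeeze 40

```text
time_s: 4.15
ee_pos: [0.4832, -0.0773, 0.2966]
eef_rot: [-3.142, -0.0, 2.994]
force: [0.1, 0.2, -0.7]
grip_width: 0.0159
grip_force: 40.0
```

Emit:
servo_tool --pt "0.9 0 0 0.5 0" --pt "0.9 0 0 1.5 0" --pt "0.9 0 0 3 0" --pt "0.9 0 0 5 0" --pt "0.9 0 0 7 0" --pt "0.9 0 0 9 0" --pt "0.9 0 0 11 0" --pt "0.9 0 0 12.5 0" --pt "0.9 0 0 12.5 0" --pt "0.9 0 0 12.5 0"

```text
time_s: 5.4
ee_pos: [0.4831, -0.0773, 0.421]
eef_rot: [3.142, -0.001, 2.994]
force: [-0.3, -0.9, -3.5]
grip_width: 0.0157
grip_force: 40.0
```

Run:
```python
from h import *
c=snap('side','side2.png')
o=ctrl.get_obs(); print(o['ee_pos'],np.degrees(o['eef_rot']),o['force'],o['moment'],o['grip_width'])
a=c['image'][:,:,::-1]
# axis: expected pixel positions of stud tip, flange centre
for z in (-.058,0,.028): print(z,proj(c,[*o['ee_pos'][:2],o['ee_pos'][2]-.2305+z]))
u,v=map(int,proj(c,[*o['ee_pos'][:2],.19]))
cv2.imwrite('pics/z2.png',cv2.resize(a[v-60:v+60,u-80:u+80],None,fx=5,fy=5,interpolation=cv2.INTER_CUBIC)); print(u-80,v-60)
```

```text
[ 0.48310019 -0.07731525  0.4209155 ] [ 1.79992459e+02 -7.09433356e-02  1.71558705e+02] [-0.04594665  0.41192544 -2.91581983] [-0.02711843  0.00296205 -0.0197922 ] 0.015979189768271312
-0.058 (np.float64(313.94117624626904), np.float64(204.37484124115488))
0 (np.float64(313.3838745864588), np.float64(177.5431243890434))
0.028 (np.float64(313.1039640284795), np.float64(164.06661538640932))
233 117
```

View pics/z2.png

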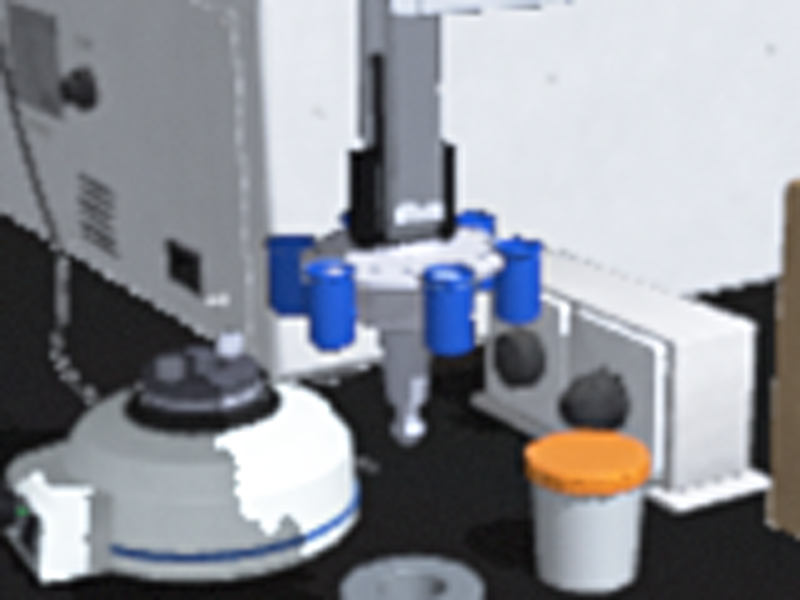

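The crop shows the carousel hanging upright; its stud tip at about (314.6,204.6) matches the prediction. The next move takes it over the mixer, turned short of the dogs.

Emit:
servo_tool --pt "0.9 0.1 1.5 0 2" --pt "0.9 0.3 4.5 0 4" --pt "0.9 0.6 8.5 0 7" --pt "0.9 0.9 12.5 0 10" --pt "0.9 1.1 16.5 0 13" --pt "0.9 1.4 20 0 16" --pt "0.9 1.6 22.5 0 18" --pt "0.9 1.7 24 0 20" --pt "0.9 1.7 24.3 0 20" --pt "0.9 1.7 24.3 0 20" --pt "0.9 1.7 24.3 0 20" --pt "0.9 1.7 24.3 0 20"

```text
time_s: 6.95
ee_pos: [0.5002, 0.1652, 0.4217]
eef_rot: [-3.142, 0.0, -2.941]
force: [0.2, -1.2, -3.2]
grip_width: 0.0159
grip_force: 40.0
```

Run:
```python
from h import *
c=snap('side','side3.png'); t=snap('top','top3.png')
o=ctrl.get_obs(); print(o['ee_pos'],np.degrees(o['eef_rot']),o['force'],o['moment'])
a=c['image'][:,:,::-1]
p=o['ee_pos']
print('tip',proj(c,[*p[:2],p[2]-.2885]),'nose pred',proj(c,[.5,.1655,.092]))
u,v=map(int,proj(c,[*p[:2],.12]))
cv2.imwrite('pics/z3.png',cv2.resize(a[v-40:v+35,u-50:u+50],None,fx=8,fy=8,interpolation=cv2.INTER_CUBIC)); print(u-50,v-40)
```

```text
[0.50018268 0.16536136 0.4217109 ] [-1.7999795e+02  5.1221796e-03 -1.6847029e+02] [ 1.31370356  0.2734933  -2.82467069] [ 0.04434366 -0.01222887  0.00882685]
tip (np.float64(272.1703556028209), np.float64(174.33592595892662)) nose pred (np.float64(272.996426450667), np.float64(189.32424462948063))
222 139
```

View pics/z3.png

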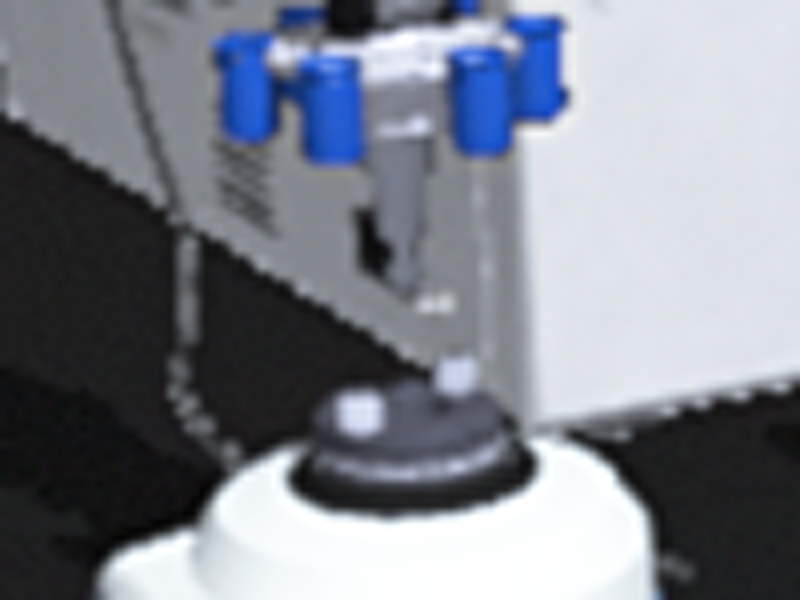

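The crop shows the stud tip at px (272,175.5) directly above the nose centre at (272.8,190), so it is on axis. I'll lower it until near contact.

Emit:
servo_tool --pt "0.9 0 0 -1.5 0" --pt "0.9 0 0 -3 0" --pt "0.9 0 0 -4.5 0" --pt "0.9 0 0 -6 0" --pt "0.9 0 0 -7 0" --pt "0.9 0 0 -7.5 0" --pt "0.9 0 0 -8 0" --pt "0.9 0 0 -8.3 0" --pt "0.9 0 0 -8.3 0"

```text
time_s: 8.18
ee_pos: [0.5002, 0.1658, 0.3387]
eef_rot: [3.141, 0.0, -2.94]
force: [0.2, 0.9, -2.7]
grip_width: 0.0157
grip_force: 40.0
```

No lateral force, so it is free. I'll creep down to rest on the dogs.

Emit:
servo_tool --pt "0.9 0 0 -0.1 0" --pt "0.9 0 0 -0.2 0" --pt "0.9 0 0 -0.3 0" --pt "0.9 0 0 -0.4 0" --pt "0.9 0 0 -0.4 0"

```text
time_s: 8.8
ee_pos: [0.5001, 0.1657, 0.3345]
eef_rot: [3.142, -0.0, -2.94]
force: [-0.1, 3.2, -1.3]
grip_width: 0.0161
grip_force: 40.0
```

Emit:
servo_tool --pt "0.9 0 0 -0.05 0" --pt "0.9 0 0 -0.1 0" --pt "0.9 0 0 -0.15 0" --pt "0.9 0 0 -0.15 0"

```text
time_s: 9.3
ee_pos: [0.5001, 0.1657, 0.3333]
eef_rot: [-3.142, -0.0, -2.94]
force: [-1.1, 2.3, 0.4]
grip_width: 0.0156
grip_force: 40.0
```

Run:
```python
from h import *
o=ctrl.get_obs(); print(o['ee_pos'],np.degrees(o['eef_rot']),o['force'],o['moment'])
```

```text
[0.500129   0.1656808  0.33326151] [-1.79999293e+02 -3.31887526e-03 -1.68437334e+02] [-1.14197977  2.2508945   0.41320139] [0.71523898 0.40185566 0.05440525]
```

Now it rests with about 3.6 N. A small sideways force toward +y suggests the axis lies slightly that way, so I'll nudge.

Emit:
servo_tool --pt "0.9 -0.02 0.05 0 0" --pt "0.9 -0.04 0.1 0 0" --pt "0.9 -0.04 0.1 0 0"

```text
time_s: 9.68
ee_pos: [0.4998, 0.1665, 0.3332]
eef_rot: [-3.141, 0.0, -2.94]
force: [-0.3, -1.7, 2.0]
grip_width: 0.0153
grip_force: 40.0
```

Run:
```python
from h import *
o=ctrl.get_obs(); print(o['ee_pos'],np.degrees(o['eef_rot']),o['force'],o['moment'])
```

```text
[0.49982409 0.16652866 0.33321071] [-1.79969167e+02  1.15833060e-02 -1.68438402e+02] [-0.26145618 -1.68959248  2.03897671] [-0.28700172 -0.04785733 -0.04630382]
```

Emit:
servo_tool --pt "0.9 0 -0.03 0 1" --pt "0.9 0 -0.03 0 2" --pt "0.9 0 -0.03 0 3" --pt "0.9 0 -0.03 0 4" --pt "0.9 0 -0.03 0 5" --pt "0.9 0 -0.03 0 6" --pt "0.9 0 -0.03 0 7" --pt "0.9 0 -0.03 0 8" --pt "0.9 0 -0.03 0 8"

```text
time_s: 10.8
ee_pos: [0.4997, 0.1664, 0.3331]
eef_rot: [3.141, -0.0, -2.8]
force: [0.4, -0.7, 0.7]
grip_width: 0.0155
grip_force: 40.0
```

Run:
```python
from h import *
o=ctrl.get_obs(); print(o['ee_pos'],np.degrees(o['eef_rot']),o['force'],o['moment'])
```

```text
[0.49974148 0.16641439 0.33308408] [ 1.79991554e+02 -8.18963325e-03 -1.60420125e+02] [ 0.44807772 -0.66647885  0.65965855] [-0.00798282 -0.18898745 -0.06296169]
```

Emit:
servo_tool --pt "0.9 0 0 0 1" --pt "0.9 0 0 0 2" --pt "0.9 0 0 -0.03 2" --pt "0.9 0 0 -0.03 2"

```text
time_s: 11.3
ee_pos: [0.4997, 0.1664, 0.3326]
eef_rot: [3.141, -0.001, -2.765]
force: [-0.6, -0.4, -2.3]
grip_width: 0.0153
grip_force: 40.0
```

Emit:
servo_tool --pt "0.9 0 0 0 1" --pt "0.9 0 0 0 2" --pt "0.9 0 0 0 2"

```text
time_s: 11.68
ee_pos: [0.4997, 0.1664, 0.3328]
eef_rot: [3.142, -0.0, -2.73]
force: [-0.4, -0.2, -2.8]
grip_width: 0.0158
grip_force: 40.0
```

Run:
```python
from h import *
o=ctrl.get_obs(); print(o['ee_pos'],np.degrees(o['eef_rot']),o['force'],o['moment'])
```

```text
[0.49974868 0.16637984 0.3328328 ] [ 1.79998569e+02 -4.32811071e-03 -1.56416464e+02] [-0.43558611 -0.16049423 -2.84814925] [ 0.2755942   0.19763316 -0.02430151]
```

The load is gone, so the slots have come over the dogs and turning stops here. I'll lower to the catch.

Emit:
servo_tool --pt "0.9 0 0 -0.05 0" --pt "0.9 0 0 -0.1 0" --pt "0.9 0 0 -0.15 0" --pt "0.9 0 0 -0.15 0"

```text
time_s: 12.18
ee_pos: [0.4997, 0.1665, 0.3315]
eef_rot: [3.141, 0.0, -2.73]
force: [-1.2, 1.7, 0.7]
grip_width: 0.0159
grip_force: 40.0
```

Run:
```python
from h import *
o=ctrl.get_obs(); print(o['ee_pos'],np.degrees(o['eef_rot']),o['force'],o['moment'])
```

```text
[0.49973582 0.16651776 0.33145564] [ 1.79983028e+02  1.52035087e-02 -1.56436331e+02] [-1.20450503  1.74646383  0.73830647] [0.83085419 0.46272518 0.03752632]
```

Emit:
servo_tool --pt "0.9 0 0 -0.05 0" --pt "0.9 0 0 -0.1 0" --pt "0.9 0 0 -0.15 0" --pt "0.9 0 0 -0.15 0"

```text
time_s: 12.68
ee_pos: [0.4997, 0.1664, 0.3299]
eef_rot: [3.141, 0.0, -2.73]
force: [-2.9, 4.6, 1.3]
grip_width: 0.0156
grip_force: 40.0
```

Run:
```python
from h import *
o=ctrl.get_obs(); print(o['ee_pos'],np.degrees(o['eef_rot']),o['force'],o['moment'])
```

```text
[0.49974955 0.16644344 0.32985521] [ 1.79989956e+02  4.23678602e-03 -1.56438243e+02] [-2.88787659  4.60703083  1.34229091] [ 1.22765313  0.66894616 -0.00843673]
```

Emit:
servo_tool --pt "0.9 -0.03 0.05 0 0" --pt "0.9 -0.03 0.05 0 0"

```text
time_s: 12.92
ee_pos: [0.4995, 0.1669, 0.3299]
eef_rot: [-3.141, 0.0, -2.73]
force: [-2.3, 2.6, 1.3]
grip_width: 0.016
grip_force: 40.0
```

Emit:
servo_tool --pt "0.9 -0.03 0.05 0 0" --pt "0.9 -0.03 0.05 0 0"

```text
time_s: 13.18
ee_pos: [0.4992, 0.1673, 0.3299]
eef_rot: [-3.141, 0.0, -2.73]
force: [-1.2, 1.4, 1.8]
grip_width: 0.0156
grip_force: 40.0
```

Run:
```python
from h import *
o=ctrl.get_obs(); print(o['ee_pos'],np.degrees(o['eef_rot']),o['force'],o['moment'])
```

```text
[0.49921152 0.16727984 0.32988837] [-1.79976681e+02  6.68030093e-03 -1.56439885e+02] [-1.18106612  1.4322589   1.75778327] [0.50005938 0.26177714 0.01358919]
```

Emit:
servo_tool --pt "0.9 -0.04 0.05 0 0" --pt "0.9 -0.04 0.05 0 0" --pt "0.9 -0.04 0.05 -0.05 0" --pt "0.9 -0.04 0.05 -0.1 0" --pt "0.9 -0.04 0.05 -0.1 0"

```text
time_s: 13.8
ee_pos: [0.4988, 0.1678, 0.3289]
eef_rot: [-3.141, 0.0, -2.73]
force: [0.5, 0.2, 0.9]
grip_width: 0.0157
grip_force: 40.0
```

Run:
```python
from h import *
o=ctrl.get_obs(); print(o['ee_pos'],np.degrees(o['eef_rot']),o['force'],o['moment'])
```

```text
[0.4987965  0.16784399 0.32887549] [-1.79988788e+02  5.26879649e-03 -1.56435553e+02] [0.50980845 0.18180709 0.91058853] [-0.12003555 -0.04237044  0.0089017 ]
```

Emit:
servo_tool --pt "0.9 0 0 -0.05 0" --pt "0.9 0 0 -0.1 0" --pt "0.9 0 0 -0.15 0" --pt "0.9 0 0 -0.15 0"

```text
time_s: 14.3
ee_pos: [0.4988, 0.1678, 0.3274]
eef_rot: [-3.141, 0.0, -2.73]
force: [1.6, -0.7, 1.7]
grip_width: 0.0158
grip_force: 40.0
```

Run:
```python
from h import *
c=snap('side','side5.png')
o=ctrl.get_obs(); print(o['ee_pos'],np.degrees(o['eef_rot']),o['force'],o['moment'])
p=o['ee_pos']; a=c['image'][:,:,::-1]
u,v=map(int,proj(c,[*p[:2],.12])); print(u-50,v-40,[proj(c,[*p[:2],z]) for z in (.092,.103)])
cv2.imwrite('pics/z5.png',cv2.resize(a[v-40:v+35,u-50:u+50],None,fx=8,fy=8,interpolation=cv2.INTER_CUBIC))
```

```text
[0.49882677 0.1678609  0.327332  ] [-1.79994014e+02  2.20923756e-02 -1.56440600e+02] [ 2.1873757  -0.38521197  1.38728143] [-0.25632129 -0.48642957  0.01712958]
221 139 [(np.float64(272.2141922025323), np.float64(189.16112549968133)), (np.float64(271.9704664259661), np.float64(185.20766495056557))]
```

View pics/z5.png

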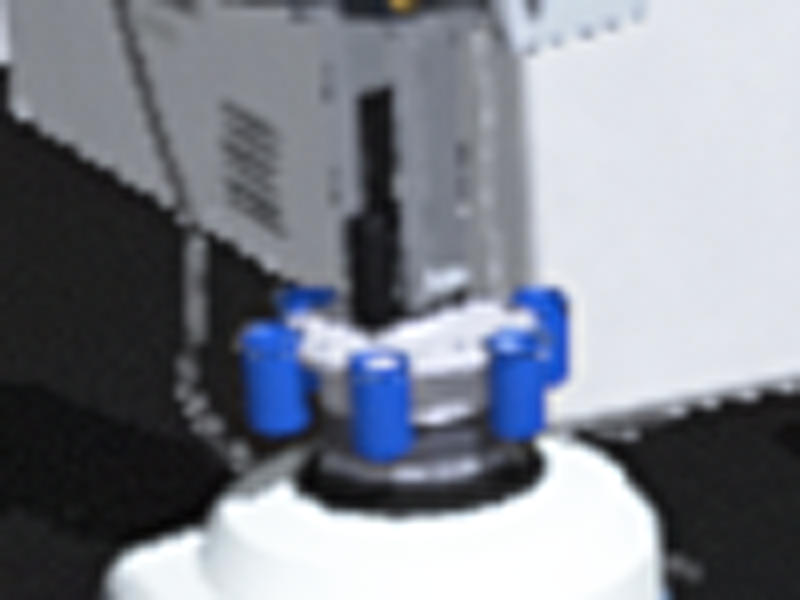

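The crop shows the flange just above the nose and the carousel upright. I'll check for slip in the grip by comparing cup positions with the model.

Run:
```python
from h import *
for f,p,bar in(('side2.png',(.4831,-.0773,.4209),-8.44),('side3.png',(.50018,.1654,.4217),11.53),('side5.png',(.49883,.16786,.3273),23.56)):
    c=load(f); hsv=cv2.cvtColor(c['image'],cv2.COLOR_RGB2HSV); m=cv2.inRange(hsv,(105,120,40),(125,255,255))
    n,l,st,ce=cv2.connectedComponentsWithStats(m)
    o=ray(c,320,200)[0]
    for k in range(6):
        t=np.radians(bar+30+60*k); q=np.array(p)+[.0483*np.cos(t),.0483*np.sin(t),-.2306+.013]
        u,v=proj(c,q)
        i=1+np.argmin(np.hypot(*(ce[1:]-[u,v]).T)); 
        s=c['fx']/np.linalg.norm(q-o)
        print(f,k,st[i][[2,3,4]],np.round(ce[i]-[u,v],2),round((ce[i][1]-v)/s*1000,1),'mm')
```

```text
side2.png 0 [ 8  4 23] [ 0.33 -5.41] -11.4 mm
side2.png 1 [1 2 2] [-2.68 -5.03] -10.7 mm
side2.png 2 [ 17  23 260] [5.58 4.04] 8.2 mm
side2.png 3 [ 17  23 260] [-2.54 -2.41] -4.6 mm
side2.png 4 [ 23  24 316] [ 5.92 -1.74] -3.3 mm
side2.png 5 [ 23  24 316] [-8.62  4.28] 8.5 mm
side3.png 0 [4 2 8] [ 1.5  -3.97] -10.7 mm
side3.png 1 [ 6  2 11] [-0.36 -4.17] -11.2 mm
side3.png 2 [ 19  17 196] [6.82 2.24] 5.8 mm
side3.png 3 [ 19  17 196] [-4.27 -0.9 ] -2.2 mm
side3.png 4 [ 15  17 172] [ 2.57 -1.29] -3.2 mm
side3.png 5 [ 15  17 172] [-4.65  2.99] 7.7 mm
side5.png 0 [ 10  19 136] [11.04  6.99] 19.3 mm
side5.png 1 [ 12  19 136] [-2.93  4.85] 13.2 mm
side5.png 2 [ 12  19 136] [ 1.53 -0.85] -2.2 mm
side5.png 3 [ 8 14 90] [0.26 1.21] 3.1 mm
side5.png 4 [ 10  19 136] [ 0.49 -1.67] -4.3 mm
side5.png 5 [ 10  19 136] [-2.6  4.1] 11.0 mm
```

No slip (the front cup sits within about 1 mm of the prediction). I'll continue pressing gently.

Emit:
servo_tool --pt "0.9 0 0 -0.05 0" --pt "0.9 0 0 -0.1 0" --pt "0.9 0 0 -0.1 0"

```text
time_s: 14.72
ee_pos: [0.4989, 0.1679, 0.3262]
eef_rot: [-3.141, 0.0, -2.73]
force: [4.9, -1.7, -2.3]
grip_width: 0.016
grip_force: 40.0
```

Emit:
servo_tool --pt "0.9 0 0 -0.05 0" --pt "0.9 0 0 -0.1 0" --pt "0.9 0 0 -0.1 0"

```text
time_s: 15.1
ee_pos: [0.4989, 0.1678, 0.3253]
eef_rot: [-3.141, 0.001, -2.73]
force: [4.9, -1.5, -2.3]
grip_width: 0.0156
grip_force: 40.0
```

Run:
```python
from h import *
o=ctrl.get_obs(); print(o['ee_pos'],np.degrees(o['eef_rot']),o['force'],o['moment'])
```

```text
[0.4989259  0.16777496 0.32530326] [-1.79971098e+02  3.83406431e-02 -1.56441193e+02] [ 4.91368703 -1.4551208  -2.29537687] [-0.50059452 -1.43952448  0.01742782]
```

Emit:
servo_tool --pt "0.9 0.04 -0.01 0 0" --pt "0.9 0.06 -0.02 0 0" --pt "0.9 0.06 -0.02 -0.05 0" --pt "0.9 0.06 -0.02 -0.1 0" --pt "0.9 0.06 -0.02 -0.1 0"

```text
time_s: 15.72
ee_pos: [0.4994, 0.1677, 0.3241]
eef_rot: [-3.142, -0.0, -2.73]
force: [4.8, -2.5, -4.1]
grip_width: 0.0161
grip_force: 40.0
```

Run:
```python
from h import *
o=ctrl.get_obs(); print(o['ee_pos'],np.degrees(o['eef_rot']),o['force'],o['moment'])
```

```text
[0.49936353 0.16765752 0.32413661] [-1.79994860e+02 -4.66559107e-03 -1.56437720e+02] [ 4.75540467 -2.49498142 -4.07893706] [-0.3918302  -1.21151596  0.00743008]
```

Emit:
servo_tool --pt "0.9 0.03 -0.03 0 0" --pt "0.9 0.06 -0.05 0 0" --pt "0.9 0.06 -0.05 0 0"

```text
time_s: 16.1
ee_pos: [0.4998, 0.1673, 0.324]
eef_rot: [3.141, -0.001, -2.73]
force: [1.7, 2.9, -6.7]
grip_width: 0.0157
grip_force: 40.0
```

Run:
```python
from h import *
o=ctrl.get_obs(); print(o['ee_pos'],np.degrees(o['eef_rot']),o['force'],o['moment'])
```

```text
[0.49978738 0.16732119 0.3240189 ] [ 1.79960632e+02 -5.21930140e-02 -1.56435538e+02] [ 1.70172661  2.85648303 -6.66083301] [ 0.48923737 -0.44359529  0.02124577]
```

The pull is now downward, so the stud is past the catch. I'll follow it home.

Emit:
servo_tool --pt "0.9 0.02 0.02 0 0" --pt "0.9 0.02 0.02 -0.05 0" --pt "0.9 0.02 0.02 -0.1 0" --pt "0.9 0.02 0.02 -0.1 0"

```text
time_s: 16.6
ee_pos: [0.5001, 0.1674, 0.3233]
eef_rot: [3.142, -0.0, -2.73]
force: [-0.8, 1.2, -4.2]
grip_width: 0.0162
grip_force: 40.0
```

Run:
```python
from h import *
o=ctrl.get_obs(); print(o['ee_pos'],np.degrees(o['eef_rot']),o['force'],o['moment'])
```

```text
[0.50009492 0.16737805 0.32325571] [ 1.79995066e+02 -2.09884260e-02 -1.56438134e+02] [-0.78452543  1.2052997  -4.22172834] [ 0.24237206  0.18608888 -0.00253955]
```

Emit:
servo_tool --pt "0.9 0 0.01 -0.05 0" --pt "0.9 0 0.01 -0.1 0" --pt "0.9 0 0.01 -0.1 0"

```text
time_s: 16.98
ee_pos: [0.5002, 0.1675, 0.3226]
eef_rot: [-3.141, 0.0, -2.73]
force: [-0.9, 0.4, -1.2]
grip_width: 0.0159
grip_force: 40.0
```

Emit:
servo_tool --pt "0.9 0 0 -0.05 0" --pt "0.9 0 0 -0.1 0" --pt "0.9 0 0 -0.1 0"

```text
time_s: 17.35
ee_pos: [0.5002, 0.1675, 0.3216]
eef_rot: [-3.141, 0.001, -2.73]
force: [-3.5, 0.6, 4.1]
grip_width: 0.0158
grip_force: 40.0
```

Run:
```python
from h import *
o=ctrl.get_obs(); print(o['ee_pos'],np.degrees(o['eef_rot']),o['force'],o['moment'])
```

```text
[0.50020824 0.16748718 0.32163791] [-1.79993080e+02  2.98500112e-02 -1.56438717e+02] [-3.50201225  0.59799494  4.11532181] [0.03482197 0.53496845 0.00676772]
```

Emit:
servo_tool --pt "0.9 -0.03 0 -0.05 0" --pt "0.9 -0.03 0 -0.1 0" --pt "0.9 -0.03 0 -0.1 0"

```text
time_s: 17.73
ee_pos: [0.5, 0.1675, 0.3209]
eef_rot: [-3.141, 0.001, -2.73]
force: [-1.6, -0.4, 7.0]
grip_width: 0.0158
grip_force: 40.0
```

Run:
```python
from h import *
o=ctrl.get_obs(); print(o['ee_pos'],np.degrees(o['eef_rot']),o['force'],o['moment'])
```

```text
[0.50002168 0.16747343 0.32085463] [-1.79980565e+02  7.14278957e-02 -1.56440717e+02] [-1.57356432 -0.43468499  7.01386882] [-0.0322769   0.34653416 -0.01843806]
```

The load rises at the mount's own stiffness, and the height matches a flush flange (0.0903 against 0.0905 expected). I'll ease the load off and release.

Emit:
servo_tool --pt "0.9 0 0 0.05 0" --pt "0.9 0 0 0.15 0" --pt "0.9 0 0 0.15 0" --pt "0 0 0 0.15 0" --pt "0 0 0 0.15 0" --pt "0 0 0 0.15 0" --pt "0 0 0 0.15 0" --pt "0 0 0 0.15 0" --pt "0 0 0 0.15 0" --pt "0 0 0 0.15 0" --pt "0 0 0 0.15 0"

```text
time_s: 19.1
ee_pos: [0.4999, 0.1675, 0.3218]
eef_rot: [-3.142, -0.0, -2.73]
force: [-0.2, -0.1, 0.6]
grip_width: 0.0923
grip_force: 0.0
```

Emit:
servo_tool --pt "0 0 0 0.5 0" --pt "0 0 0 1.5 0" --pt "0 0 0 3 0" --pt "0 0 0 6 0" --pt "0 0 0 9 0" --pt "0 0 0 12 0" --pt "0 0 0 14 0" --pt "0 0 0 14 0"

```text
time_s: 20.1
ee_pos: [0.4996, 0.1674, 0.4638]
eef_rot: [-3.141, 0.003, -2.73]
force: [-0.2, -0.3, 0.4]
grip_width: 0.0945
grip_force: 0.0
```

Run:
```python
from h import *
c=snap('side','side6.png'); o=ctrl.get_obs(); print(o['ee_pos'],o['force'],o['grip_width'])
a=c['image'][:,:,::-1]
A=cv2.resize(a[139:214,221:321],None,fx=8,fy=8,interpolation=cv2.INTER_CUBIC)
cv2.imwrite('pics/z6.png',A)
# front cup check
hsv=cv2.cvtColor(c['image'],cv2.COLOR_RGB2HSV); m=cv2.inRange(hsv,(105,120,40),(125,255,255))
n,l,st,ce=cv2.connectedComponentsWithStats(m)
t=np.radians(23.56+210); q=np.array([.5+.0483*np.cos(t),.1675+.0483*np.sin(t),.092+.013]); u,v=proj(c,q)
i=1+np.argmin(np.hypot(*(ce[1:]-[u,v]).T)); print(st[i],ce[i]-[u,v])
```

```text
[0.49966095 0.16743762 0.46235333] [ 0.0465455  -0.15920719 -0.5098806 ] 0.0940217265632882
[265 185   9  14  88] [0.3524011  1.07935915]
```

View pics/z6.png

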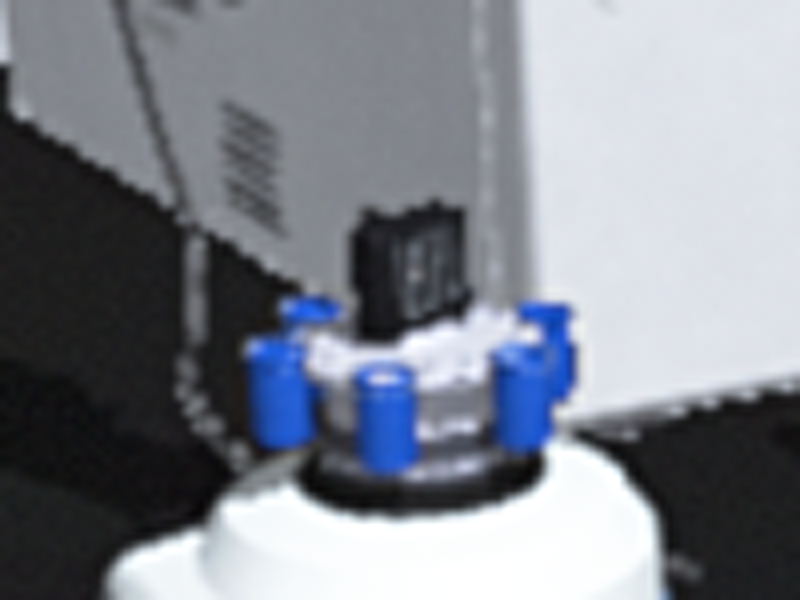

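The carousel sits level and flush. Its front cup centroid is within 0.15 px of the height reference taken while the carousel was held, and the gripper is clear.

```bash
python3 -c "
from station import ctrl; print(ctrl.hand_in())"
```

```text
the job is handed in; nothing more can be done
None
```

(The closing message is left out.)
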